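# Draw a snack tray from the spring dispenser

### The job

Take the top wooden tray out of the spring-loaded steel dispenser, so that the next tray rises into its place and stays in the dispenser. Lower the tray onto the empty end of the dark serving board next to the mug, recess up, wholly on the board and lengthwise in line with it, and let go of it only once it rests there; leave the mug and the other things where they are.

Things in the scene. Friction and masses are not known exactly. Their poses are not given: they have to be found in the camera images.
- dispenser: Fixed steel dispenser, upright box, foot 150 x 95 mm, 104 mm high, with three trays stacked on a spring lift. Origin at the centre of its underside, z up; its open front faces its own -x and trays leave only that way. Channel 115 mm (x) x 69 mm (y) between walls that hide the trays' sides. At rest the tray undersides are at about z = 82, 64 and 46 mm, each tray's x along the dispenser's x.
- lips (a point): Middle of the top opening, z = 100 mm in the dispenser's frame, at the underside of two side lips (4 mm thick, 54 mm apart, open at the front) that cover the top tray's long edges. The spring holds the tray's rim up against them. A fingertip can enter between them into the recess, press the tray down and hook behind its front rim to draw it forward.
- tooth (a point): Lower edge of the teeth, middle of the front: x = -61 mm, z = 96 mm. The teeth (x = -58 to -64 mm), one at the front end of each lip, reach 4 mm below it and catch the top tray's front: it must be pressed down 5 to 10 mm before it slides out under them. Then they hold it 4 mm down, lightly pinched by the spring, so that a tray partly out stays when let go and can be grasped by its long sides.
- sill (a point): Top edge of the front wall, mid-width: x = -60 mm, z = 70 mm. The wall (x = -57.5 to -62.5 mm) keeps the lower trays in; the top tray strikes it if pressed down more than about 11 mm. A tray partly out may droop at its front by a few degrees.
- lift (a joint): Height of the dispenser's spring lift in m: 0 with all three trays in and the top one against the lips, negative when the stack is pressed down (end stop -0.028), about 0.018 when one tray is gone and the next is up against the lips. The spring pushes up with about 8 N, growing by 0.08 N per mm pressed, and carries the trays: the top tray yields to some 4 to 8 N.
- tray_top: Light wooden snack tray, 112 mm long (its x) x 66 mm wide (its y) x 18 mm high, about 0.09 kg; open recess in its top 96 x 50 mm and 6 mm deep, inside a rim 8 mm wide and 6 mm high (so the recess floor is 12 mm above the underside). Origin at the centre of its underside, z up. This is the tray at the top of the stack at the start, to be taken.
- tray_mid: Second tray of the stack, same size and frame as tray_top; rises into its place.
- tray_low: Lowest tray of the stack, same size and frame as tray_top.
- board: Fixed dark wooden serving board, 280 mm long (its x) x 150 mm wide (its y) x 12 mm thick, flat on the worktop. Origin at the centre of its underside, z up. The mug stands on its +x (far) end; its -x end (nearer the robot) is empty.
- spot (a point): Middle of the board's empty end, on its top face (12 mm above the worktop), 68 mm from the board's centre toward -x; axes as the board's.
- mug: Mug, 81 mm across, 113 mm with its handle, 88 mm high, standing on the far end of the board; origin at its foot.
- salt: Salt shaker, 44 mm wide, 90 mm high; bystander.
- mill: Wooden pepper mill, 58 mm wide, 170 mm high; bystander.
- tin: Food tin, 57 mm wide, 72 mm high; bystander.
- lemon: Lemon, 77 mm long; bystander.
- peeler: Vegetable peeler, 170 mm long; bystander.

How it is judged:
On the way, in this order (a step that is already met when the one before it is completed fails the run):
1. the top tray has been drawn at least 40 mm out of the front, below the teeth, still level, the lower two still inside (x of tray_top in the frame of dispenser below -0.04 m and z of tray_top in the frame of dispenser between 0.065 and 0.085 m and angle between tray_top's own z axis and vertical below 0.25 rad and x of tray_mid in the frame of dispenser above -0.012 m).
2. the tray rests on the board's empty end while the gripper still holds it (x of tray_top in the frame of board between -0.083 and -0.02 m and y of tray_top in the frame of board between -0.04 and 0.04 m and z of tray_top in the frame of board between 0.009 and 0.016 m and contact force between the fingers and tray_top above 0.5 N and contact force between tray_top and board above 0.2 N), for 0.1 s.
At the end, for the whole second after the job is handed in: The tray lies flat, recess up, released and at rest on the empty end (centre 20 to 83 mm from the board's centre, within 40 mm of its centre line), in line within 0.2 rad. The second tray is up (underside 77 to 90 mm), level and at rest, the lowest beneath it, within 12 mm of the middle (x of tray_top in the frame of board between -0.083 and -0.02 m and y of tray_top in the frame of board between -0.04 and 0.04 m and z of tray_top in the frame of board between 0.009 and 0.016 m and angle between each of tray_top, tray_mid's own z axis and vertical below 0.08 rad and angle between the x axis of tray_top and the x axis of board, either way round below 0.2 rad and linear speed of each of tray_top, tray_mid below 0.02 m/s and contact force between the fingers and tray_top below 0.1 N and x of tray_mid in the frame of dispenser between -0.012 and 0.012 m and y of tray_mid in the frame of dispenser between -0.012 and 0.012 m and z of tray_mid in the frame of dispenser between 0.077 and 0.09 m and x of tray_low in the frame of dispenser between -0.012 and 0.012 m and z of tray_low in the frame of dispenser between 0.057 and 0.075 m); the robot touches nothing.
It fails at once if the mug is pushed more than 20 mm or tipped (distance of mug from where it was at the start of the episode above 0.02 m or angle between mug's own z axis and vertical above 0.3 rad).
It fails at once if a bystander (salt, mill, tin, lemon, peeler) is moved more than 30 mm (distance of any of salt, mill, tin, lemon, peeler from where it was at the start of the episode above 0.03 m).
It fails at once if the second or lowest tray comes out of the dispenser (x of any of tray_mid, tray_low in the frame of dispenser below -0.03 m).
It also fails if it takes over 58 s, if anything falls off the work surface, if the arm or the gripper's body presses on something with over 40 N, if the wrist force passes 120 N, or if a joint passes its speed limit or range.

### The arm

A 6-joint arm with a two-finger parallel gripper is mounted at the origin on a cart in front of the work surface, level with it; the furniture and walls round the work are solid. World frame = base frame: x ahead of the robot, y to its left, z up, the work surface at z = 0. Lengths are in m, angles in rad, forces in N, time in s.
With the tool pointing down it reaches from about 0.25 to 0.725 m from the base axis. Payload 4 kg.
Tool frame: the origin (TCP) lies midway between the tips of the shut fingers; the grasp point (between the pads) lies 19 mm behind it; z points along the fingers, y is the line along which they close (so a half turn about z gives the same grasp; the last joint's range is limited). The gripper opens to 85 mm and grips with 20 to 120 N. Pads are 22 mm wide; open, the fingers measure 114 mm over their backs; the gripper's body (76 mm by 85 mm) begins 54 mm behind the grasp point. The pads swing forward as they close: fully open they stand 13 mm farther back than shut.
Start: joints at [1.178, 0.241, 0.005, 1.335, 0, 1.571], TCP at [0.191, 0.462, 0.231] pointing down, gripper open.
Joint ranges: [-2.72, 2.72], [-1.05, 1.87], [-1.09, 1.28], [-1.99, 2.15], [-1.42, 1.44], [-3.14, 3.14]. Speed limits (rad/s): [2.79, 2.79, 3.14, 3.14, 3.14, 3.14].

### API

Orientations are given as a unit quaternion [x, y, z, w].
In Python, from workcell import get_obs, camera, job_done, silhouettes gives the robot as it stands. The module is installed in compiled form; this text tells all that it offers.
- The arm moves only by the tool drive_tool, never from a script. Its argument "increments" is a list of rows, each a list of 3 entries, a list of its own where there are three numbers: the shift along the world's x, y, z in mm, then the turn, a rotation vector about the world's x, y, z in degrees, then the opening, from 0 (shut) to 1 (fully open). A call has 1 to 8 rows; each row shifts and turns the commanded pose from where the row before left it; what a row does not reach is not made up. A row lasts 1/12 s, in which the tool goes at most 41.7 mm and 7.16 degrees, less where a joint would pass 70% of its speed; a pose out of reach is approached as far as the arm can. A call is refused whole if a number of a shift passes 41.7 or a number of a turn 7.16, either way. A call with a gripper value outside its range is refused whole. The fingers move at their own pace and stop on an object; the grip force is fixed at half the most. Time passes only in rows, so rows that do not move let the fingers close. It gives the time, the measured TCP pose, the force, the opening and the grip force at its end, in the units of the state.
- get_obs(): the state, without advancing time (a new reading comes with each control period).
- camera(name): name is "scene" or "top" or "wrist"; returns a dict with "image" (480x640x3 uint8, red, green, blue), "K" (3x3 intrinsics, pixels), "k1" (the pictures are not rectified: a ray, as slopes to the right and down, at radius r is drawn at 1 + k1 r^2 times it, then the intrinsics apply), "view" (4x4, takes a point from world to camera coordinates). Camera axes: x right, y down, z forward; pixel columns grow to the right and rows downward; lengths in m; the calibration is good to about 2 mm. A picture is of the moment at which its call begins. There is no depth.
- job_done(): hands the job in; it is judged then, once.
Trained networks look in a picture, given as the dict that the camera call returned (one of the last four; its "shot" number tells which), for a name from the list of things; names that differ only in an ending like _2 or _b are one class to them, and where a whole thing is asked for, a point or a joint stands for the part that bears it (a point fixed in the world has none). Each returns a list of dicts, best first, with "conf" (0 to 1); they miss things now and then, are a little off and sometimes report something else, mostly with a low value. They report only what shows in the picture. A call takes as long as a camera call.
- silhouettes(query, picture): "region" (480x640 bool, what is visible of it) and "bbox" ([left, top, right, bottom] in pixels, round what is visible of it).
The state is a dict: "clock": time; "joint_pos": joint angles; "joint_vel": joint speeds; "tau": joint torques, N m; "eef_pos": TCP position; "tool_rot": TCP orientation; "ft_force": force on the tool from outside, world axes, zero at the start; "ft_torque": the same for the moment, N m; "grip_width": finger opening in m; "grasp_force": force on a finger pad.
Only numpy, scipy, OpenCV 4.12 (cv2) and the standard library are available. Lean on these libraries where they do the work, as an engineer would, in place of code of your own. Each camera call takes 0.05 s, during which the arm holds its last target. There are 200 camera calls.

## Working session

There is one attempt and no reset: what is moved stays moved. The work goes in short steps, Python scripts to look and compute and a tool call to move; the robot and the scene stay as the last step left them, time stands still between calls to the robot, and variables do not carry over. Pictures are saved under pics/ and viewed, at most 10 in all, crops included, and the job is handed in when it is done.

Besides the shell and the picture viewer there is one more tool, called after ">>>" by a JSON object that holds its "api" and its "payload". drive_tool: Moves the arm, as the interface text tells. Its arguments: {"type":"object","properties":{"increments":{"type":"array"}},"required":["increments"]}

```bash
mkdir -p pics; cat > h.py <<'E'
import numpy as np, cv2
from workcell import get_obs, camera, job_done, silhouettes
def ray(c,uv):
    K,k1=np.array(c["K"]),c["k1"]; V=np.array(c["view"])
    d=np.array([(uv[0]-K[0,2])/K[0,0],(uv[1]-K[1,2])/K[1,1]]); s=d.copy()
    for _ in range(30): s=d/(1+k1*(s@s))
    R=V[:3,:3]; return -R.T@V[:3,3], R.T@np.array([s[0],s[1],1])
def onz(c,uv,z):
    o,d=ray(c,uv); return o+d*(z-o[2])/d[2]
def proj(c,P):
    P=np.atleast_2d(P); V=np.array(c["view"]); K=np.array(c["K"])
    q=P@V[:3,:3].T+V[:3,3]; s=q[:,:2]/q[:,2:]; s=s*(1+c["k1"]*(s**2).sum(1,keepdims=True))
    return s*[K[0,0],K[1,1]]+[K[0,2],K[1,2]]
def save(c,n,box=None,f=1):
    im=c["image"][:,:,::-1]
    if box: im=im[box[1]:box[3],box[0]:box[2]]
    cv2.imwrite(f"pics/{n}.png",cv2.resize(im,None,fx=f,fy=f,interpolation=cv2.INTER_CUBIC))
E
python3 - <<'E'
from h import *
o=get_obs(); print(o)
T=camera("top");S=camera("scene"); save(T,"top0");save(S,"scene0")
print(T["K"],T["k1"],T["view"])
for c in (T,S):
  for n in ["dispenser","tray_top","board","mug","salt","mill","tin","lemon","peeler"]:
    r=silhouettes(n,c)
    print(n,[(round(x["conf"],2),[int(v) for v in x["bbox"]],np.round(cv2.minAreaRect(np.argwhere(x["region"])[:,::-1].astype(np.float32))[2],1)) for x in r[:2]])
E
```

```text
{'clock': 0.0, 'joint_pos': array([1.17797933e+00, 2.41479293e-01, 3.70203887e-03, 1.33523712e+00,
       1.53203074e-05, 1.57082909e+00]), 'joint_vel': array([-0.00109327, -0.00072308,  0.00033865, -0.00022713, -0.00148818,
        0.00063493]), 'tau': array([ 1.40399770e-03, -3.72315502e+01,  2.52408671e+01,  1.69319159e-02,
        1.97235909e-04,  3.13477628e-06]), 'eef_pos': array([0.19113962, 0.46131015, 0.23037141]), 'tool_rot': array([ 1.95164102e-01,  9.80769975e-01, -1.08621134e-03, -2.23919232e-04]), 'ft_force': array([-0.70998609,  0.10980661, -0.25635824]), 'ft_torque': array([-0.03995965, -0.00202126,  0.02797694]), 'grasp_force': 0.0, 'grip_width': 0.08573449566687344}
[[515.43240592   0.         323.02775473]
 [  0.         515.43240592 248.51853232]
 [  0.           0.           1.        ]] -0.04622102938081643 [[-8.73126594e-03 -9.99959599e-01 -2.13646522e-03  6.38110340e-02]
 [-9.92765060e-01  8.92427865e-03 -1.19740939e-01  6.25209614e-01]
 [ 1.19755168e-01  1.07551804e-03 -9.92802872e-01  1.33682552e+00]
 [ 0.00000000e+00  0.00000000e+00  0.00000000e+00  1.00000
[... 396 characters left out ...]
0.8, [247, 309, 271, 330], np.float64(90.0))]
lemon [(0.75, [210, 312, 228, 341], np.float64(45.0))]
peeler [(0.83, [147, 310, 203, 341], np.float64(21.8))]
dispenser [(0.83, [300, 178, 362, 246], np.float64(32.3))]
tray_top [(0.79, [311, 186, 356, 214], np.float64(31.0))]
board [(0.85, [348, 150, 454, 210], np.float64(26.6))]
mug [(0.79, [365, 127, 391, 164], np.float64(90.0)), (0.22, [301, 181, 366, 247], np.float64(32.5))]
salt [(0.61, [304, 159, 319, 183], np.float64(90.0))]
mill [(0.76, [260, 174, 283, 225], np.float64(83.9))]
tin [(0.98, [322, 304, 345, 338], np.float64(90.0))]
lemon [(0.7, [321, 303, 346, 337], np.float64(54.8))]
peeler [(0.76, [235, 382, 310, 421], np.float64(63.4))]
```

```bash
python3 - <<'E'
from h import *
T=camera("top"); save(T,"topc",(310,160,510,330),4)
S=camera("scene"); save(S,"scenec",(240,110,470,280),3.4)
E
```

```text
(no output)
```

View pics/topc.png

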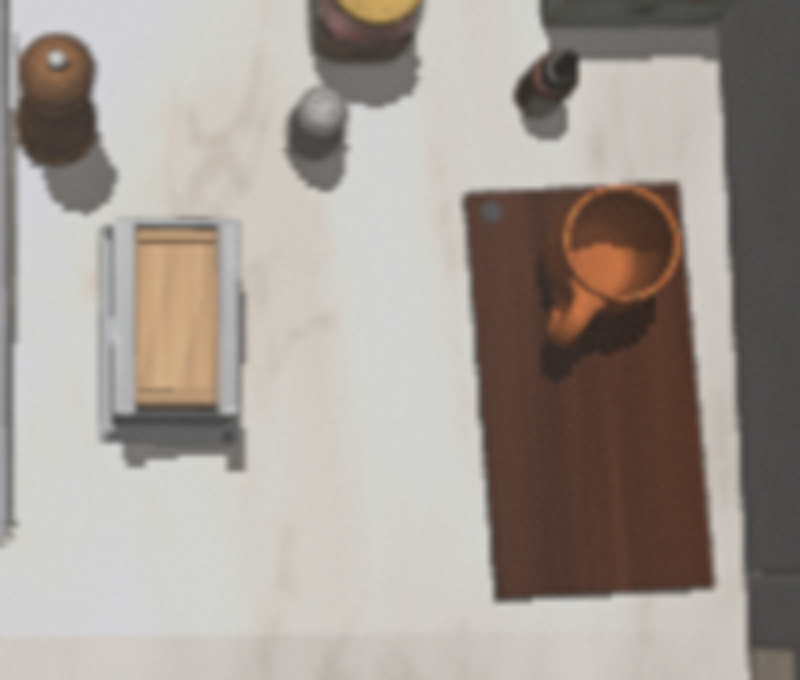

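View pics/scenec.png

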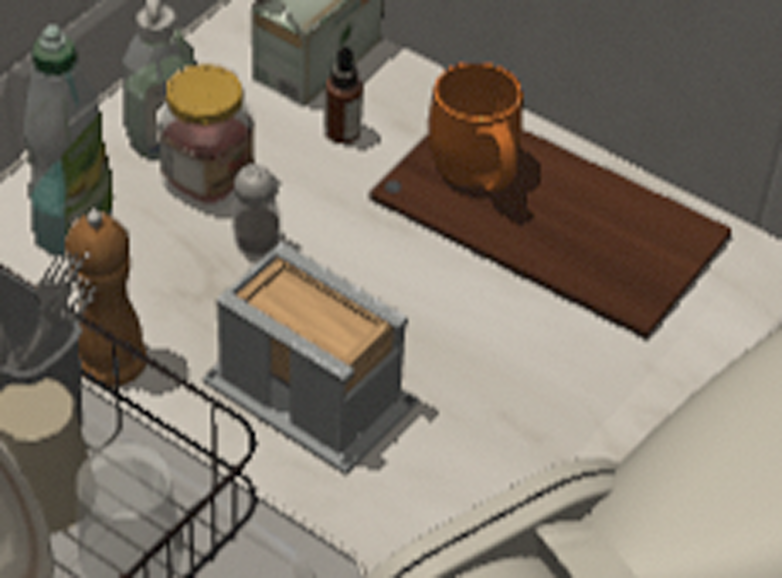

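Top crop: dispenser lips span crop x 113–241, y 220–414 with its open front toward the bottom of the picture (robot side); the board's corners are at about (465,194), (679,183), (714,588), (496,601), mug at its far end. The scene view agrees, with the front free.

```bash
python3 - <<'E'
from h import *
T=camera("top"); f=lambda u,v,z: np.round(onz(T,(310+u/4-.4,160+v/4-.4),z)*1000,1)
b=[f(*p,12) if 0 else f(*p,.012) for p in [(465,194),(679,183),(714,588),(496,601)]]
print("board",*b,np.mean(b,0), [np.linalg.norm(b[i]-b[i-1]) for i in range(4)])
for n,p in dict(lipTL=(113,220),lipTR=(241,220),lipBL=(113,414),lipBR=(241,414),iTL=(136,228),iBL=(136,410),iTR=(218,228),iBR=(218,410)).items(): print(n,f(*p,.104))
for n,p in dict(fBL=(100,440),fBR=(243,443),fTL=(100,225)).items(): print(n,f(*p,.004))
for n,p in dict(front_rim=(177,389),back=(177,240)).items(): print(n,f(*p,.1))
E
```

```text
board [ 738.1 -225.2   12. ] [ 744.8 -373.5   12. ] [ 467.3 -384.8   12. ] [ 460.3 -237.1   12. ] [ 602.625 -305.15    12.   ] [np.float64(278.054760793625), np.float64(148.45127146643105), np.float64(277.72997677600443), np.float64(147.86578373646827)]
lipTL [704.8  19.5 104. ]
lipTR [704.1 -62.3 104. ]
lipBL [580.3  21.  104. ]
lipBR [579.5 -59.9 104. ]
iTL [699.5   4.9 104. ]
iBL [582.7   6.5 104. ]
iTR [699.  -47.5 104. ]
iBR [582.2 -45.4 104. ]
fBL [571.8  27.3   4. ]
fBR [568.9 -69.8   4. ]
fTL [720.1  25.6   4. ]
front_rim [596.2 -19.9 100. ]
back [692.2 -21.4 100. ]
```

View pics/scene0.png

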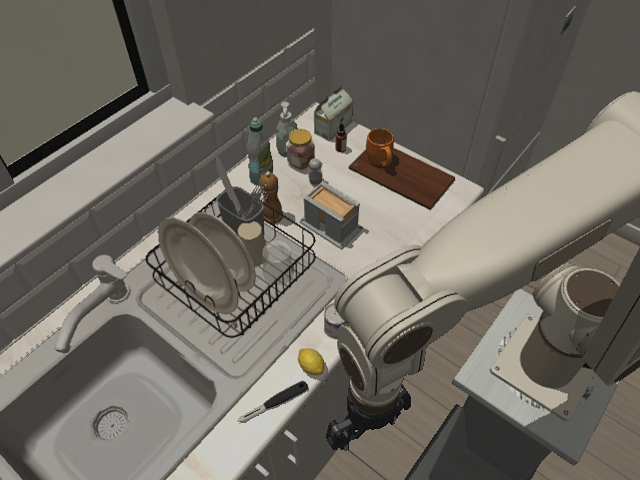

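The scene view shows the tool at about (370,420), in front of the counter edge. The rack is at about (235,270), so an inward path clears it.

>>> {"api": "drive_tool", "payload": {"increments": [[[12, -30, 2], [0, 0, 1.8], 0.5], [[12, -30, 2], [0, 0, 1.8], 0], [[12, -30, 2], [0, 0, 1.8], 0], [[12, -30, 2], [0, 0, 1.8], 0], [[12, -30, 2], [0, 0, 1.8], 0], [[12, -30, 2], [0, 0, 1.8], 0], [[12, -30, 2], [0, 0, 1.8], 0], [[12, -30, 2], [0, 0, 1.8], 0]]}}

```text
clock: 1.82
eef_pos: [0.2876, 0.2205, 0.2476]
tool_rot: [0.07, 0.998, 0.0, 0.0]
ft_force: [0.2, 0.1, 0.1]
grip_width: -0.0003
grasp_force: 0.0
```

>>> {"api": "drive_tool", "payload": {"increments": [[[12, -30, 0], [0, 0, 1.8], 0], [[12, -30, 0], [0, 0, 1.8], 0], [[12, -30, 0], [0, 0, 1.8], 0], [[12, -30, 0], [0, 0, 1.8], 0], [[30, -18, 0], [0, 0, 0], 0], [[30, -18, 0], [0, 0, 0], 0], [[30, -18, 0], [0, 0, 0], 0], [[0, 0, 0], [0, 0, 0], 0]]}}

```text
clock: 2.48
eef_pos: [0.4301, 0.0452, 0.247]
tool_rot: [0.01, 1.0, -0.001, 0.002]
ft_force: [0.8, 0.8, 1.7]
grip_width: 0.0002
grasp_force: 0.0
```

>>> {"api": "drive_tool", "payload": {"increments": [[[26, -13, -4], [0, 0, 0], 0], [[26, -13, -4], [0, 0, 0], 0], [[26, -13, -4], [0, 0, 0], 0], [[26, -13, -4], [0, 0, 0], 0], [[26, -13, -4], [0, 0, 0], 0], [[0, 0, 0], [0, 0, 0], 0], [[0, 0, 0], [0, 0, 0], 0]]}}

```text
clock: 3.07
eef_pos: [0.5555, -0.0174, 0.226]
tool_rot: [0.008, 1.0, 0.0, -0.001]
ft_force: [-0.9, -0.2, -0.1]
grip_width: 0.0001
grasp_force: 0.0
```

```bash
python3 - <<'E'
from h import *
o=get_obs(); print(o["eef_pos"],o["joint_pos"],o["ft_force"])
W=camera("wrist"); save(W,"w1")
V=np.array(W["view"]); print(-V[:3,:3].T@V[:3,3]); np.save("w1.npy",W,allow_pickle=True)
E
```

```text
[ 0.55553276 -0.01741815  0.22596635] [-3.14404123e-02  3.56256168e-01  1.50433698e-01  1.36748065e+00
  1.77119798e-04 -1.44652515e-02] [-0.93007267 -0.20986754 -0.10737201]
[ 0.47105332 -0.01470333  0.36855787]
```

View pics/w1.png

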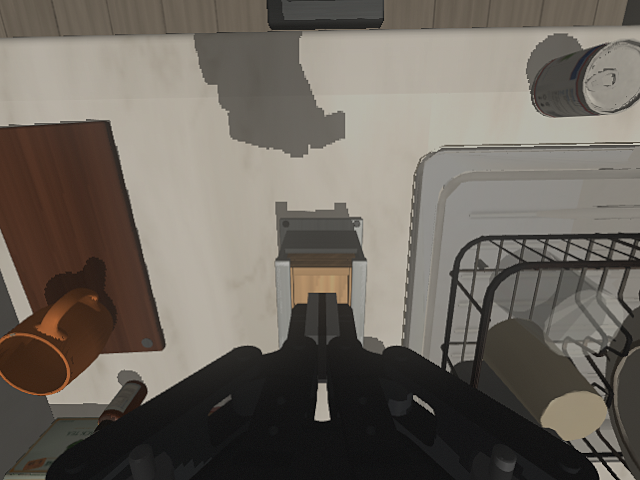

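Wrist view: lip front ends at (275,262) and (366,262), foot front corners at (280,218) and (362,220). The tray shows between the lips, x 292–352, and the closed fingers at (322,295).

```bash
python3 - <<'E'
from h import *
W=np.load("w1.npy",allow_pickle=True).item()
for n,p,z in [("lipL",(275,262),.104),("lipR",(366,262),.104),("inL",(292.5,264),.104),("inR",(352,264),.104),("footL",(280,218),.006),("footR",(362,220),.006),("rimin",(322,267.5),.1),("rimout",(322,253),.1)]:
  print(n,np.round(onz(W,p,z)*1000,1))
print(proj(W,get_obs()["eef_pos"]))
save(W,"w1c",(265,195,380,310),5)
E
```

```text
lipL [580.4 -56.9 104. ]
lipR [581.7  21.5 104. ]
inL [582.6 -41.9 104. ]
inR [583.4   9.5 104. ]
footL [567.4 -63.6   6. ]
footR [571.2  29.    6. ]
rimin [588.  -16.5 100. ]
rimout [574.3 -16.3 100. ]
[[320.11245619 309.0432381 ]]
```

View pics/w1c.png

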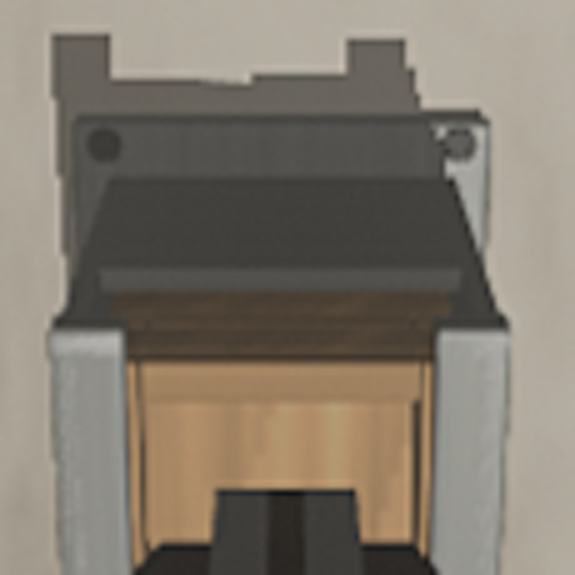

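>>> {"api": "drive_tool", "payload": {"increments": [[[14, -0.4, -15], [0, 0, 0], 0], [[14, -0.4, -20], [0, 0, 0], 0], [[14, -0.4, -20], [0, 0, 0], 0], [[14, -0.4, -20], [0, 0, 0], 0], [[0, 0, -20], [0, 0, 0], 0], [[0, 0, -15], [0, 0, 0], 0], [[0, 0, 0], [0, 0, 0], 0], [[0, 0, 0], [0, 0, 0], 0]]}}

```text
clock: 3.78
eef_pos: [0.61, -0.0179, 0.1174]
tool_rot: [0.007, 1.0, 0.0, -0.001]
ft_force: [0.2, -0.1, 0.2]
grip_width: -0.0
grasp_force: 0.0
```

>>> {"api": "drive_tool", "payload": {"increments": [[[0, 0, -6], [0, 0, 0], 0], [[0, 0, -6], [0, 0, 0], 0], [[0, 0, -4], [0, 0, 0], 0], [[0, 0, -2], [0, 0, 0], 0], [[0, 0, 0], [0, 0, 0], 0], [[0, 0, 0], [0, 0, 0], 0]]}}

```text
clock: 4.28
eef_pos: [0.6114, -0.0187, 0.0994]
tool_rot: [0.008, 1.0, -0.0, -0.0]
ft_force: [0.5, -0.3, 0.7]
grip_width: -0.0001
grasp_force: 0.0
```

>>> {"api": "drive_tool", "payload": {"increments": [[[0, 0, -3], [0, 0, 0], 0], [[0, 0, -2], [0, 0, 0], 0], [[0, 0, 0], [0, 0, 0], 0], [[0, 0, 0], [0, 0, 0], 0]]}}

```text
clock: 4.62
eef_pos: [0.6114, -0.0187, 0.0943]
tool_rot: [0.008, 1.0, 0.0, -0.0]
ft_force: [-0.5, -0.4, -0.5]
grip_width: -0.0004
grasp_force: 0.0
```

>>> {"api": "drive_tool", "payload": {"increments": [[[0, 0, -1.5], [0, 0, 0], 0], [[0, 0, -1], [0, 0, 0], 0], [[0, 0, 0], [0, 0, 0], 0], [[0, 0, 0], [0, 0, 0], 0]]}}

```text
clock: 4.95
eef_pos: [0.6115, -0.0187, 0.0922]
tool_rot: [0.008, 1.0, -0.0, 0.0]
ft_force: [-1.4, -0.8, 4.6]
grip_width: -0.0003
grasp_force: 2.2
```

>>> {"api": "drive_tool", "payload": {"increments": [[[0, 0, -2], [0, 0, 0], 0], [[0, 0, -2], [0, 0, 0], 0], [[0, 0, -1.5], [0, 0, 0], 0], [[0, 0, 0], [0, 0, 0], 0], [[0, 0, 0], [0, 0, 0], 0]]}}

```text
clock: 5.37
eef_pos: [0.6115, -0.0187, 0.0866]
tool_rot: [0.008, 1.0, -0.0, 0.0]
ft_force: [-0.7, -0.7, 4.2]
grip_width: -0.0001
grasp_force: 2.5
```

>>> {"api": "drive_tool", "payload": {"increments": [[[-1.5, 0, 0], [0, 0, 0], 0], [[-1.5, 0, 0], [0, 0, 0], 0], [[-1.5, 0, 0], [0, 0, 0], 0], [[-1.5, 0, 0], [0, 0, 0], 0], [[0, 0, 0], [0, 0, 0], 0]]}}

```text
clock: 5.78
eef_pos: [0.6061, -0.0187, 0.0869]
tool_rot: [0.008, 1.0, 0.0, 0.001]
ft_force: [4.8, -0.0, 5.3]
grip_width: -0.0003
grasp_force: 2.5
```

>>> {"api": "drive_tool", "payload": {"increments": [[[-2, 0, 0], [0, 0, 0], 0], [[-2, 0, 0], [0, 0, 0], 0], [[-2, 0, 0], [0, 0, 0], 0], [[-2, 0, 0], [0, 0, 0], 0], [[-2, 0, 0], [0, 0, 0], 0], [[0, 0, 0], [0, 0, 0], 0]]}}

```text
clock: 6.28
eef_pos: [0.5948, -0.0187, 0.0863]
tool_rot: [0.008, 1.0, 0.0, -0.0]
ft_force: [3.4, -0.4, 5.1]
grip_width: -0.0004
grasp_force: 2.6
```

```bash
python3 - <<'E'
from h import *
W=camera("wrist"); print(get_obs()["ft_force"]); save(W,"w2c",(250,190,400,310),5)
E
```

```text
[3.0065333  0.40151786 5.6595578 ]
```

View pics/w2c.png

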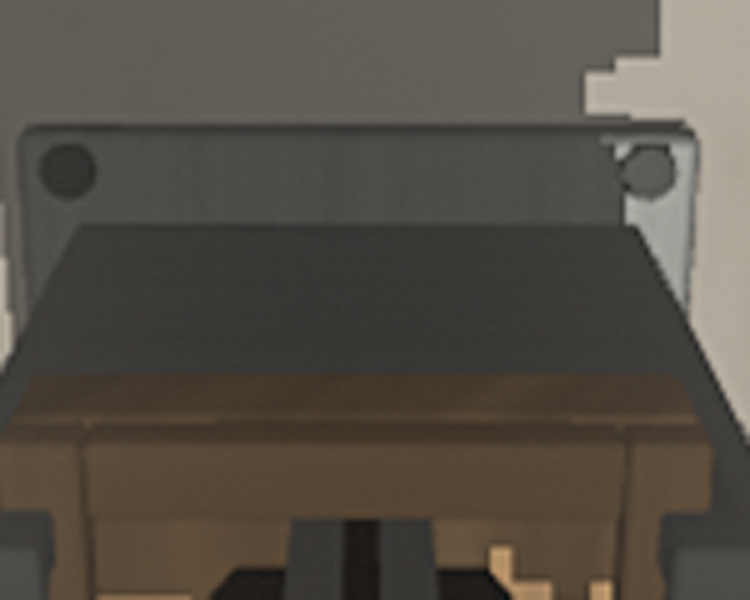

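The tray's front rim (crop y 440–515) is out past the teeth, and the fingertip sits behind it. Drawing further while easing off.

>>> {"api": "drive_tool", "payload": {"increments": [[[-3, 0, 0.5], [0, 0, 0], 0], [[-3, 0, 0.5], [0, 0, 0], 0], [[-3, 0, 0.5], [0, 0, 0], 0], [[-3, 0, 0.5], [0, 0, 0], 0], [[-3, 0, 0.5], [0, 0, 0], 0], [[0, 0, 0], [0, 0, 0], 0]]}}

```text
clock: 6.83
eef_pos: [0.5794, -0.0187, 0.0888]
tool_rot: [0.008, 1.0, 0.0, -0.001]
ft_force: [2.4, -0.2, 4.6]
grip_width: -0.0001
grasp_force: 2.2
```

>>> {"api": "drive_tool", "payload": {"increments": [[[-4, 0, 0.3], [0, 0, 0], 0], [[-4, 0, 0.3], [0, 0, 0], 0], [[-4, 0, 0.2], [0, 0, 0], 0], [[-4, 0, 0], [0, 0, 0], 0], [[-4, 0, 0], [0, 0, 0], 0], [[-4, 0, 0], [0, 0, 0], 0], [[-3, 0, 0], [0, 0, 0], 0], [[0, 0, 0], [0, 0, 0], 0]]}}

```text
clock: 7.5
eef_pos: [0.5534, -0.0187, 0.0891]
tool_rot: [0.008, 1.0, -0.0, 0.0]
ft_force: [5.1, 0.0, -1.8]
grip_width: -0.0003
grasp_force: 2.9
```

```bash
python3 - <<'E'
from h import *
W=camera("wrist"); print(get_obs()["eef_pos"],get_obs()["ft_force"]); save(W,"w3c",(230,150,410,310),4.4)
np.save("w3.npy",W,allow_pickle=True)
S=camera("scene"); save(S,"s3c",(280,160,390,260),6)
E
```

```text
[ 0.55338569 -0.0187071   0.08905553] [ 5.96484246  0.14453348 -0.49960918]
```

View pics/w3c.png

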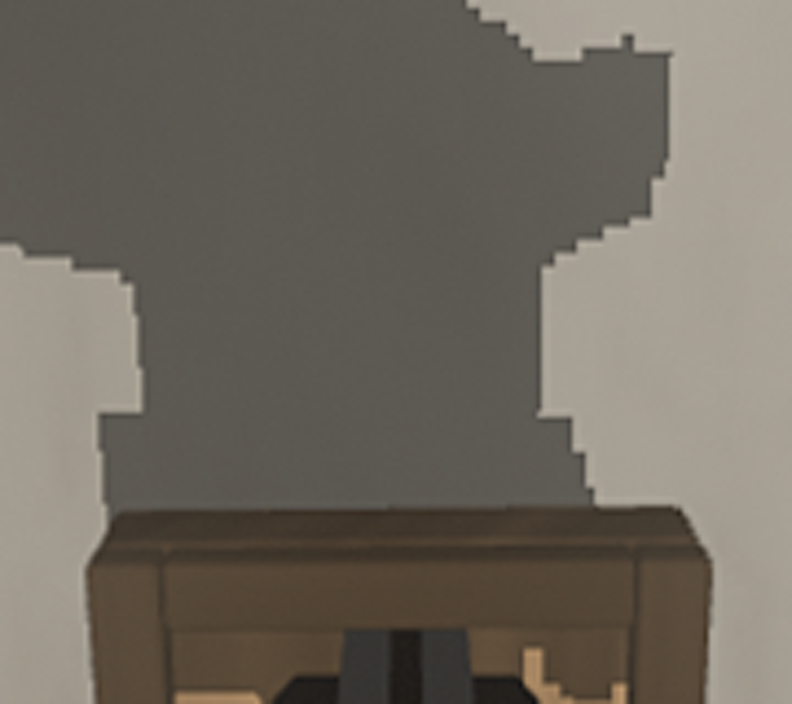

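Wrist crop: the tray's front edge is at crop y≈557, sides at x 88 and 712, level, with the fingertip at (405,630) behind the rim.

```bash
python3 - <<'E'
from h import *
W=np.load("w3.npy",allow_pickle=True).item()
f=lambda u,v,z: np.round(onz(W,(230+u/4.4-.4,150+v/4.4-.4),z)*1000,1)
print(f(88,565,.095),f(712,557,.095),f(165,557,.095),f(630,555,.095),"rim in",f(400,629,.095))
print(f(112,512,.077),f(680,508,.077))
E
```

```text
[533.1 -49.8  95. ] [533.1  14.4  95. ] [532.3 -41.8  95. ] [532.8   6.   95. ] rim in [540.9 -17.8  95. ]
[535.  -50.9  77. ] [535.4  14.4  77. ]
```

View pics/s3c.png

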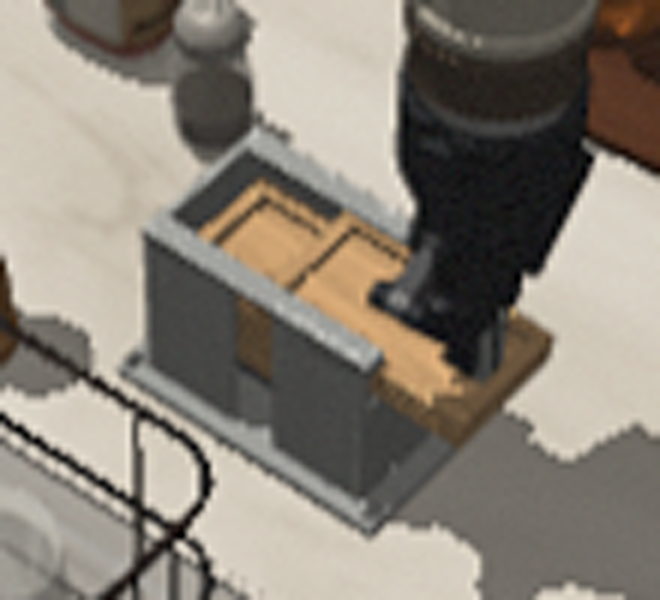

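The scene crop confirms that the tray is out and level, with the next tray staying in. Next: lift the finger clear, open, and check before lowering around the tray.

>>> {"api": "drive_tool", "payload": {"increments": [[[1.5, 0, 0], [0, 0, 0], 0], [[0, 0, 6], [0, 0, 0], 0], [[0, 0, 15], [0, 0, 0], 0], [[0, 0, 15], [0, 0, 0], 1], [[0, 0, 0], [0, 0, 0], 1], [[0, 0, 0], [0, 0, 0], 1], [[0, 0, 0], [0, 0, 0], 1], [[0, 0, 0], [0, 0, 0], 1]]}}

```text
clock: 8.27
eef_pos: [0.5534, -0.0186, 0.1242]
tool_rot: [0.008, 1.0, 0.0, -0.002]
ft_force: [0.5, -0.1, -0.8]
grip_width: 0.0603
grasp_force: 0.0
```

```bash
python3 - <<'E'
from h import *
W=camera("wrist"); o=get_obs();print(o["eef_pos"],o["ft_force"],o["grip_width"]); save(W,"w4c",(200,200,440,380),3.3)
np.save("w4.npy",W,allow_pickle=True)
E
```

```text
[ 0.55359307 -0.01863063  0.12430314] [-1.05942091  0.26412084 -0.39162804] 0.06716470312941895
```

View pics/w4c.png

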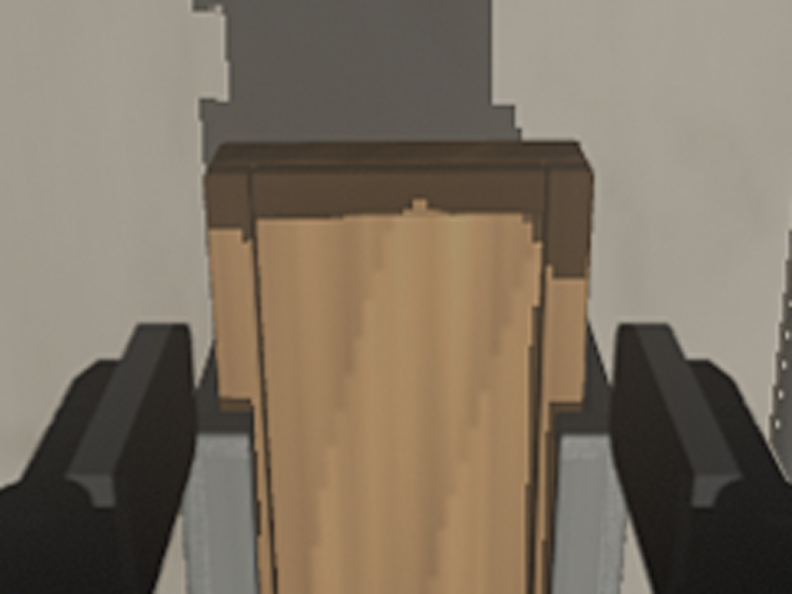

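The tray is still level (crop x 205–592) and centred between the fingers (190 and 617). Lowering around it.

>>> {"api": "drive_tool", "payload": {"increments": [[[0, -0.3, 0], [0, 0, 0], 1], [[0, 0, 0], [0, 0, 0], 1], [[0, 0, -12], [0, 0, 0], 1], [[0, 0, -12], [0, 0, 0], 1], [[0, 0, -10], [0, 0, 0], 1], [[0, 0, -8], [0, 0, 0], 1], [[0, 0, -7], [0, 0, 0], 1], [[0, 0, 0], [0, 0, 0], 1]]}}

```text
clock: 8.98
eef_pos: [0.5537, -0.0189, 0.0748]
tool_rot: [0.008, 1.0, 0.0, -0.002]
ft_force: [-0.5, 0.5, 0.8]
grip_width: 0.0852
grasp_force: 0.0
```

>>> {"api": "drive_tool", "payload": {"increments": [[[0, 0, 0], [0, 0, 0], 0.7], [[0, 0, 0], [0, 0, 0], 0.7], [[0, 0, 0], [0, 0, 0], 0.5], [[0, 0, 0], [0, 0, 0], 0.5], [[0, 0, 0], [0, 0, 0], 0.5], [[0, 0, 0], [0, 0, 0], 0.5]]}}

```text
clock: 9.48
eef_pos: [0.5552, -0.0191, 0.0773]
tool_rot: [0.008, 1.0, -0.0, 0.001]
ft_force: [-1.9, 0.4, 3.9]
grip_width: 0.0642
grasp_force: 70.0
```

>>> {"api": "drive_tool", "payload": {"increments": [[[-2, 0, 1], [0, 0, 0], 0.3], [[-4, 0, 0.5], [0, 0, 0], 0.3], [[-6, 0, 0.5], [0, 0, 0], 0.3], [[-8, 0, 0], [0, 0, 0], 0.3], [[-8, 0, 0], [0, 0, 0], 0.3], [[-8, 0, 0], [0, 0, 0], 0.3], [[0, 0, 0], [0, 0, 0], 0.3]]}}

```text
clock: 10.07
eef_pos: [0.5218, -0.019, 0.0782]
tool_rot: [0.008, 1.0, 0.0, 0.003]
ft_force: [9.4, 0.3, -8.5]
grip_width: 0.064
grasp_force: 73.1
```

>>> {"api": "drive_tool", "payload": {"increments": [[[-8, 0, 0], [0, 0, 0], 0.3], [[-8, 0, 0], [0, 0, 0], 0.3], [[-8, 0, 0], [0, 0, 0], 0.3], [[-8, 0, 0], [0, 0, 0], 0.3], [[-8, 0, 0], [0, 0, 0], 0.3], [[-8, 0, 0], [0, 0, 0], 0.3], [[-6, 0, 0], [0, 0, 0], 0.3], [[0, 0, 0], [0, 0, 0], 0.3]]}}

```text
clock: 10.73
eef_pos: [0.4628, -0.0189, 0.0783]
tool_rot: [0.008, 1.0, 0.0, -0.001]
ft_force: [-0.8, -0.2, -0.9]
grip_width: 0.0645
grasp_force: 74.1
```

```bash
python3 - <<'E'
from h import *
o=get_obs();print(o["eef_pos"],o["ft_force"],o["grip_width"],o["grasp_force"])
S=camera("scene"); W=camera("wrist")
a=cv2.resize(S["image"][150:290,280:460],None,fx=3.3,fy=3.3); b=cv2.resize(W["image"][230:480,150:490],None,fx=1.35,fy=1.35)
H=max(a.shape[0],b.shape[0]); c=np.zeros((H,a.shape[1]+0,3),np.uint8); c[:a.shape[0]]=a
cv2.imwrite("pics/s5.png",c[:,:,::-1]); cv2.imwrite("pics/w5.png",b[:,:,::-1])
E
```

```text
[ 0.46280096 -0.01888806  0.07834202] [-0.7930751  -0.21113194 -0.90279649] 0.06448777637608404 74.11009132862091
```

View pics/s5.png

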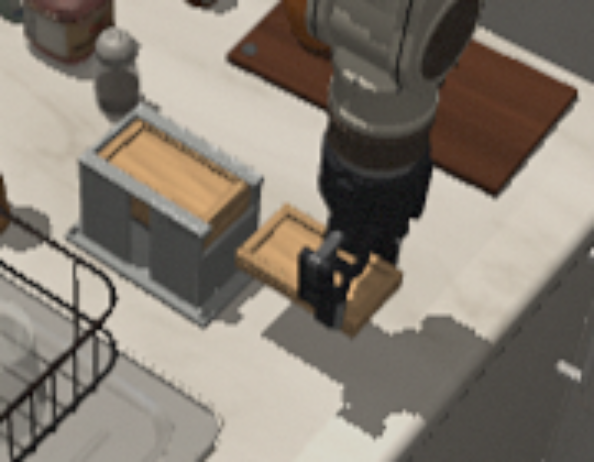

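The scene crop shows the tray free of the dispenser at (320,270), with the second tray risen into place. I need the tray's tilt in the grip before placing it.

View pics/w5.png

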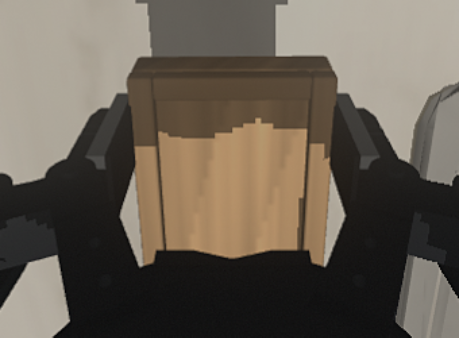

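The wrist crop shows the tray straight between the pads, its front top edge at crop y≈75, x 128–335. That was more viewing than the limit of 10 pictures allows (11 so far), so from here I use numbers only: fit the tray's tilt to those edges.

```bash
python3 - <<'E'
from h import *
from scipy.optimize import least_squares
o=get_obs(); W=camera("wrist"); p=lambda u,v: np.array([150+u/1.35-.2,230+v/1.35-.2])
tl,tr,bl,br=p(128,75),p(335,75),p(138,58),p(329,57); il,ir=p(156,99),p(309,99)
L2,R2=p(148,262),p(325,262)
def tray(q,P):
    x,y,z,a,yaw=q; P=np.array(P,float)
    R=cv2.Rodrigues(np.array([0,0,yaw]))[0]@cv2.Rodrigues(np.array([0,a,0.]))[0]
    return P@R.T+[x,y,z]
w=.033;h=.018
def res(q):
    u=proj(W,tray(q[:5],[[0,w,h],[0,-w,h],[0,w,0],[0,-w,0],[.008,w-.008,h],[.008,-w+.008,h],[q[5],w,h],[q[6],-w,h]]))
    return (u-np.array([tr,tl,br,bl,ir,il,R2,L2])).ravel()
s=least_squares(res,[.44,-.019,.075,0,0,.08,.08])
print(s.x[:3]*1000,np.degrees(s.x[3:5]),s.x[5:],"rms",np.sqrt(np.mean(s.fun**2)),o["eef_pos"])
print(res(s.x).round(1))
for n in("tray_top","tray_mid"): print([(round(r["conf"],2),r["bbox"]) for r in silhouettes(n,W)])
E
```

```text
[445.86957383 -17.23306023  74.84665671] [-2.49841763 -0.09967364] [0.07438725 0.0736906 ] rms 1.324474205269034 [ 0.46478485 -0.01897675  0.07877817]
[ 1.   0.2  0.9  2.  -2.9 -2.   1.7 -1.1  0.9 -0.5 -0.2  0.8  0.3  0.
 -2.1  0.2]
[(0.84, [242.0, 268.2, 401.6, 424.5])]
[]
```

>>> {"api": "drive_tool", "payload": {"increments": [[[0, 0, 10], [0, 0, 0], 0.3], [[0, -5, 15], [0, 0, 0], 0.3], [[4, -15, 10], [0, 0, 0.4], 0.3], [[4, -25, 5], [0, 0, 0.4], 0.3], [[4, -30, 0], [0, 0, 0.4], 0.3], [[4, -30, 0], [0, 0, 0.4], 0.3], [[4, -30, 0], [0, 0, 0.4], 0.3], [[4, -30, 0], [0, 0, 0.4], 0.3]]}}

```text
clock: 11.65
eef_pos: [0.4893, -0.1855, 0.1187]
tool_rot: [-0.013, 1.0, -0.0, 0.0]
ft_force: [0.4, 0.6, -0.1]
grip_width: 0.0641
grasp_force: 74.1
```

>>> {"api": "drive_tool", "payload": {"increments": [[[4, -30, 0], [0, 0, 0.4], 0.3], [[4, -30, 0], [0, 0, 0.5], 0.3], [[4, -30, 0], [0, 0, 0], 0.3], [[1, -20, 0], [0, 0, 0], 0.3], [[1, -10, 0], [0, 0, 0], 0.3], [[0, -5, 0], [0, 0, 0], 0.3], [[0, 0, 0], [0, 0, 0], 0.3], [[0, 0, 0], [0, 0, 0], 0.3]]}}

```text
clock: 12.32
eef_pos: [0.5027, -0.308, 0.1184]
tool_rot: [-0.021, 1.0, 0.001, -0.0]
ft_force: [0.1, -0.3, -1.0]
grip_width: 0.0643
grasp_force: 74.1
```

```bash
python3 - <<'E'
from h import *
o=get_obs(); print(o["eef_pos"],o["tool_rot"],o["grip_width"],o["ft_force"])
T=camera("top")
for n in("tray_top","board","mug"):
  for r in silhouettes(n,T)[:2]:
    m=cv2.minAreaRect(np.argwhere(r["region"])[:,::-1].astype(np.float32)); print(n,round(r["conf"],2),r["bbox"],m, np.round(onz(T,m[0],.14 if n=="tray_top" else .012)*1000,1))
E
```

```text
[ 0.50273066 -0.30796182  0.11836304] [-2.12019701e-02  9.99775023e-01  5.39193903e-04 -2.97400012e-04] 0.06429346467115356 [ 0.05635496 -0.303192   -0.99347392]
tray_top 0.7 [452.5, 256.6, 482.3, 302.5] ((469.7178955078125, 277.9864196777344), (45.22425842285156, 28.25736427307129), 86.42366790771484) [ 537.2 -301.7  140. ]
board 0.85 [426.0, 209.2, 481.7, 310.5] ((455.8578186035156, 257.6926574707031), (103.49276733398438, 55.68398666381836), 87.33700561523438) [ 600.5 -302.5   12. ]
board 0.43 [250.8, 309.4, 271.8, 329.7] ((260.5, 320.5), (21.0, 23.0), 90.0) [436.3 227.3  12. ]
mug 0.81 [444.8, 205.8, 477.5, 247.0] ((459.217041015625, 223.4905548095703), (31.372529983520508, 42.25093460083008), 60.945396423339844) [ 694.6 -315.5   12. ]
```

>>> {"api": "drive_tool", "payload": {"increments": [[[0, -1, -15], [0, 0, 0], 0.3], [[0, 0, -20], [0, 0, 0], 0.3], [[0, 0, -20], [0, 0, 0], 0.3], [[0, 0, -15], [0, 0, 0], 0.3], [[0, 0, -10], [0, 0, 0], 0.3], [[0, 0, -5], [0, 0, 0], 0.3], [[0, 0, 0], [0, 0, 0], 0.3]]}}

```text
clock: 13.1
eef_pos: [0.5023, -0.3092, 0.0326]
tool_rot: [-0.021, 1.0, 0.001, -0.001]
ft_force: [0.4, 0.4, -0.4]
grip_width: 0.0643
grasp_force: 74.1
```

>>> {"api": "drive_tool", "payload": {"increments": [[[0, 0, -3], [0, 0, 0], 0.3], [[0, 0, -3], [0, 0, 0], 0.3], [[0, 0, -2], [0, 0, 0], 0.3], [[0, 0, -2], [0, 0, 0], 0.3], [[0, 0, 0], [0, 0, 0], 0.3], [[0, 0, 0], [0, 0, 0], 0.3]]}}

```text
clock: 13.6
eef_pos: [0.5029, -0.31, 0.0237]
tool_rot: [-0.021, 1.0, -0.0, 0.0]
ft_force: [0.7, -0.2, -1.2]
grip_width: 0.0644
grasp_force: 74.1
```

>>> {"api": "drive_tool", "payload": {"increments": [[[0, 0, -1.5], [0, 0, 0], 0.3], [[0, 0, -1.5], [0, 0, 0], 0.3], [[0, 0, -1], [0, 0, 0], 0.3], [[0, 0, 0], [0, 0, 0], 0.3], [[0, 0, 0], [0, 0, 0], 0.3]]}}

```text
clock: 14.02
eef_pos: [0.5028, -0.3099, 0.0195]
tool_rot: [-0.021, 1.0, 0.0, -0.0]
ft_force: [-0.6, 0.2, -0.8]
grip_width: 0.0639
grasp_force: 74.1
```

>>> {"api": "drive_tool", "payload": {"increments": [[[0, 0, -1], [0, 0, 0], 0.3], [[0, 0, -1], [0, 0, 0], 0.3], [[0, 0, 0], [0, 0, 0], 0.3], [[0, 0, 0], [0, 0, 0], 0.3]]}}

```text
clock: 14.35
eef_pos: [0.5028, -0.3099, 0.0175]
tool_rot: [-0.021, 1.0, 0.0, -0.0]
ft_force: [0.0, 0.3, -0.4]
grip_width: 0.0643
grasp_force: 74.1
```

>>> {"api": "drive_tool", "payload": {"increments": [[[0, 0, -1], [0, 0, 0], 0.3], [[0, 0, -1], [0, 0, 0], 0.3], [[0, 0, 0], [0, 0, 0], 0.3], [[0, 0, 0], [0, 0, 0], 0.3]]}}

```text
clock: 14.68
eef_pos: [0.5028, -0.3099, 0.0155]
tool_rot: [-0.021, 1.0, 0.0, -0.0]
ft_force: [0.4, -0.5, -0.2]
grip_width: 0.064
grasp_force: 74.1
```

>>> {"api": "drive_tool", "payload": {"increments": [[[0, 0, -1], [0, 0, 0], 0.3], [[0, 0, 0], [0, 0, 0], 0.3], [[0, 0, 0], [0, 0, 0], 0.3]]}}

```text
clock: 14.93
eef_pos: [0.5029, -0.3099, 0.0145]
tool_rot: [-0.021, 1.0, 0.0, -0.0]
ft_force: [0.3, 0.2, -0.7]
grip_width: 0.064
grasp_force: 74.1
```

>>> {"api": "drive_tool", "payload": {"increments": [[[0, 0, -1], [0, 0, 0], 0.3], [[0, 0, -0.5], [0, 0, 0], 0.3], [[0, 0, 0], [0, 0, 0], 0.3], [[0, 0, 0], [0, 0, 0], 0.3]]}}

```text
clock: 15.27
eef_pos: [0.5028, -0.3099, 0.013]
tool_rot: [-0.021, 1.0, 0.0, -0.0]
ft_force: [0.4, 0.6, -0.7]
grip_width: 0.0642
grasp_force: 74.1
```

>>> {"api": "drive_tool", "payload": {"increments": [[[0, 0, -1], [0, 0, 0], 0.3], [[0, 0, 0], [0, 0, 0], 0.3], [[0, 0, 0], [0, 0, 0], 0.3]]}}

```text
clock: 15.52
eef_pos: [0.5028, -0.3099, 0.012]
tool_rot: [-0.021, 1.0, 0.0, -0.0]
ft_force: [-0.8, 0.6, -1.6]
grip_width: 0.0644
grasp_force: 74.1
```

>>> {"api": "drive_tool", "payload": {"increments": [[[0, 0, -1], [0, 0, 0], 0.3], [[0, 0, 0], [0, 0, 0], 0.3], [[0, 0, 0], [0, 0, 0], 0.3]]}}

```text
clock: 15.77
eef_pos: [0.503, -0.31, 0.0118]
tool_rot: [-0.021, 1.0, -0.0, 0.0]
ft_force: [-1.7, 0.7, 5.3]
grip_width: 0.0643
grasp_force: 74.6
```

>>> {"api": "drive_tool", "payload": {"increments": [[[0, 0, -1], [0, 0, 0], 0.3], [[0, 0, 0], [0, 0, 0], 0.3], [[0, 0, 0], [0, 0, 0], 0.3]]}}

```text
clock: 16.02
eef_pos: [0.503, -0.31, 0.0117]
tool_rot: [-0.021, 1.0, -0.0, 0.0]
ft_force: [-3.9, 2.4, 11.2]
grip_width: 0.0646
grasp_force: 75.4
```

>>> {"api": "drive_tool", "payload": {"increments": [[[0, 0, 0.8], [0, 0, 0], 0.3], [[0, 0, 0], [0, 0, 0], 0.3], [[0, 0, 0], [0, 0, 0], 0.3], [[0, 0, 0], [0, 0, 0], 0.85], [[0, 0, 0], [0, 0, 0], 1], [[0, 0, 0], [0, 0, 0], 1], [[0, 0, 0], [0, 0, 0], 1], [[0, 0, 0], [0, 0, 0], 1]]}}

```text
clock: 16.68
eef_pos: [0.5028, -0.3099, 0.0105]
tool_rot: [-0.021, 1.0, 0.0, -0.0]
ft_force: [0.9, -0.4, -0.8]
grip_width: 0.0855
grasp_force: 0.0
```

```bash
python3 - <<'E'
from h import *
o=get_obs(); print(o["eef_pos"],o["grip_width"],o["ft_force"],o["grasp_force"])
W=camera("wrist")
for n in("tray_top",):
  for r in silhouettes(n,W)[:2]: print(n,round(r["conf"],2),r["bbox"])
E
```

```text
[ 0.50280578 -0.30994843  0.01054765] 0.08551935048930993 [ 0.91508538 -0.36158861 -0.84868811] 0.0
tray_top 0.64 [240.6, 271.1, 398.4, 426.8]
```

Released with no contact left; rising straight up.

>>> {"api": "drive_tool", "payload": {"increments": [[[0, 0, 6], [0, 0, 0], 1], [[0, 0, 12], [0, 0, 0], 1], [[0, 0, 20], [0, 0, 0], 1], [[0, 0, 30], [0, 0, 0], 1], [[0, 0, 40], [0, 0, 0], 1], [[-20, 0, 30], [0, 0, 0], 1], [[-30, 20, 20], [0, 0, 0], 1], [[-30, 20, 0], [0, 0, 0], 1]]}}

```text
clock: 17.45
eef_pos: [0.4254, -0.272, 0.1744]
tool_rot: [-0.021, 1.0, -0.003, 0.005]
ft_force: [-0.3, 0.2, -0.2]
grip_width: 0.0853
grasp_force: 0.0
```

>>> {"api": "drive_tool", "payload": {"increments": [[[-30, 30, 0], [0, 0, 0], 1], [[-30, 30, 0], [0, 0, 0], 1], [[-20, 30, 0], [0, 0, 0], 1], [[0, 30, 0], [0, 0, 0], 1], [[0, 0, 0], [0, 0, 0], 1], [[0, 0, 0], [0, 0, 0], 1]]}}

```text
clock: 17.95
eef_pos: [0.344, -0.1502, 0.1698]
tool_rot: [-0.022, 1.0, -0.001, 0.001]
ft_force: [0.5, -0.2, -0.7]
grip_width: 0.0851
grasp_force: 0.0
```

```bash
python3 - <<'E'
from h import *
o=get_obs(); print(o["clock"],o["eef_pos"],np.abs(o["joint_vel"]).max())
T=camera("top")
for n,z in(("tray_top",.03),("board",.012),("mug",.012),("dispenser",.1)):
  for r in silhouettes(n,T)[:3]:
    m=cv2.minAreaRect(np.argwhere(r["region"])[:,::-1].astype(np.float32))
    c=np.array([onz(T,p,z)*1000 for p in cv2.boxPoints(m)]); print(n,round(r["conf"],2),np.round(r["bbox"]),np.round(m[2],1),np.round(c.mean(0)), np.round(c[:,:2]).tolist())
E
```

```text
17.95 [ 0.34399865 -0.15024559  0.16977316] 0.03947074815562905
tray_top 0.83 [446. 257. 475. 302.] 84.8 [ 538. -306.   30.] [[592.0, -268.0], [598.0, -338.0], [484.0, -344.0], [479.0, -274.0]]
tray_top 0.71 [331. 215. 374. 270.] 90.0 [645. -20.  30.] [[723.0, 25.0], [722.0, -67.0], [568.0, -64.0], [569.0, 27.0]]
board 0.93 [423. 209. 490. 312.] 85.1 [ 604. -303.   12.] [[740.0, -216.0], [753.0, -377.0], [466.0, -389.0], [455.0, -231.0]]
mug 0.88 [444. 205. 480. 248.] 59.5 [ 694. -316.   12.] [[702.0, -243.0], [762.0, -348.0], [687.0, -388.0], [627.0, -284.0]]
mug 0.47 [380. 180. 397. 198.] 90.0 [ 788. -124.   12.] [[815.0, -104.0], [815.0, -145.0], [761.0, -144.0], [762.0, -102.0]]
dispenser 0.88 [332. 214. 375. 269.] 90.0 [635. -17. 100.] [[710.0, 27.0], [709.0, -63.0], [560.0, -60.0], [561.0, 28.0]]
dispenser 0.34 [443. 259. 477. 302.] 86.3 [ 535. -290.  100.] [[588.0, -251.0], [592.0, -325.0], [482.0, -328.0], [478.0, -254.0]]
```

Tray at board x ≈ −65 mm, in line with the board, inside its outline and released; the mug hasn't moved.

```bash
python3 -c "from workcell import job_done; print(job_done())"
```

```text
the job is handed in; nothing more can be done
None
```

The job is handed in at about 18 s; no verdict was returned. The top tray lies released on the board's empty end, centred about 65 mm from the board's centre and in line with it. The second tray looked risen into place when last viewed, and the mug is unmoved. I viewed 11 pictures, one over the limit of 10.

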